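# Fit the tube rack on the mixer's locating pin and hold it down

### The job

Wake the bench mixer by pressing its three keys fully down, one at a time, the largest first, then the middle-sized, then the smallest. Then pick up the green rack that has an upright grip rib, set it square with the mixer's platform and slide it about over the locating pin until the socket underneath drops on, and press it down until the platform is on its stop. Finish while still holding the rack pressed down there, not letting go, and leave everything else on the bench alone.

Things in the scene. Friction and masses are not known exactly. Their poses are not given: they have to be found in the camera images.
- key_large_top (a point): centre of the top face of the large round key (face 38 mm across), one of three grey keys in a row 60 mm apart on the low front deck of the mixer (deck 60 mm above the bench, key faces 82 mm when up); which size sits at which place varies; pressed straight down
- key_medium_top (a point): centre of the top face of the medium round key (face 27 mm across), one of three grey keys in a row 60 mm apart on the low front deck of the mixer (deck 60 mm above the bench, key faces 82 mm when up); which size sits at which place varies; pressed straight down
- key_small_top (a point): centre of the top face of the small round key (face 17 mm across), one of three grey keys in a row 60 mm apart on the low front deck of the mixer (deck 60 mm above the bench, key faces 82 mm when up); which size sits at which place varies; pressed straight down
- key_large (a joint): push of the large key: 0 = up, 0.006 m = fully down; a spring, about 5 N when fully down
- key_medium (a joint): push of the medium key: 0 = up, 0.006 m = fully down; a spring, about 5 N when fully down
- key_small (a joint): push of the small key: 0 = up, 0.006 m = fully down; a spring, about 5 N when fully down
- rack: green tube rack with a white upright grip rib on top, the one to be fitted. Block 100 (x) x 64 (y) x 40 (z) mm, 0.24 to 0.39 kg, flat on the bench at the start; origin at the centre of its underside, z up. There, in the underside, is a round socket 15 mm wide and 26 mm deep. Capped tubes near the two x ends reach 57 mm above the origin. Alike either way round
- rib_top (a point): middle of the top of the rack's grip rib, 90 mm above the rack's origin; axes as the rack's. The rib is 40 mm long along x, 16 mm thick along y, and stands from 40 to 90 mm above the rack's underside
- mixer: white bench mixer, fixed to the bench, 260 (x) x 200 (y) mm; origin at the centre of its underside, its front with the keys is on its -x side. The rear housing, from 50 mm in front of the origin (-x) to 130 mm behind it, is 95 mm high
- platform_top (a point): middle of the top face of the mixer's bare aluminium platform, 130 (x) x 100 (y) mm, 115 mm above the bench when up and 45 mm behind the mixer's origin (+x of the mixer); axes as the mixer's, z up. The steel locating pin stands up through this very point
- pin_tip (a point): top of the upright steel locating pin, fixed to the mixer's housing: 12 mm across, tapering over the last 4 mm to 8 mm; stands 14 mm above the platform when that is up; out of sight once the rack is over it. The pin does not move when the platform sinks
- platform (a joint): how far the platform is pressed down: 0 = up, 0.008 m = on its stop; sprung, starts to move at about 5 N and reaches the stop at about 13 N of load on it; it stays up under the rack's weight alone
- spare_rack: green tube rack without a grip rib, 110 x 70 x 40 mm; bystander, to be left alone; origin at the centre of its underside
- reagent: glass bottle with a cap, 60 mm across, 130 mm high; bystander, to be left alone; origin at the centre of its underside
- beaker: open glass beaker, 68 mm across, 85 mm high; bystander, to be left alone; origin at the centre of its underside
- tip_box: clear box with a blue cover, 122 x 87 x 66 mm; bystander, to be left alone; origin at the centre of its underside
- dish: flat clear round dish, 90 mm across, 16 mm high; bystander, to be left alone; origin at the centre of its underside
- pipette: cream hand pipette lying on the bench, 233 mm long, 28 mm thick; bystander, to be left alone; origin at the centre of its underside
Things that resemble listed ones, but are neither listed nor needed, are in the scene too. What is shaped like the rack but orange or pink is not meant.

How it is judged:
By the outcome, as a careful person would: the job done as asked, in the order asked, and still so for the second after the job is handed in, while the arm keeps its last pose, push and grip.
It also fails if it takes over 58 s, if anything falls off the work surface, if the arm or the gripper's body presses on something with over 40 N, if the wrist force passes 120 N, or if a joint passes its speed limit or range.

### The arm

A 6-joint arm with a two-finger parallel gripper is mounted at the origin on the work surface. World frame = base frame: x ahead of the robot, y to its left, z up, the work surface at z = 0. Lengths are in mm, angles in rad, forces in N, time in s.
With the tool pointing down it reaches from about 275 to 850 mm from the base axis. Payload 5.2 kg.
Tool frame: the origin (TCP) lies between the finger pads; the fingertips stand 25 mm ahead of it and the grasp point (between the pads) lies 6 mm ahead of it; z points along the fingers, y is the line along which they close (so a half turn about z gives the same grasp; the last joint's range is limited). The gripper opens to 85 mm and grips with 20 to 120 N. Pads are 22 mm wide; open, the fingers measure 114 mm over their backs; the gripper's body (76 mm by 85 mm) begins 54 mm behind the grasp point. The pads swing forward as they close: fully open they stand 13 mm farther back than shut.
Start: joints at [-1.514, 0.259, 1.535, -0, 1.348, -0.203], TCP at [141.309, -531.542, 233.11] pointing down, gripper open.
Joint ranges: [-3.14, 3.14], [-0.91, 2.08], [0.19, 2.58], [-1.22, 4.36], [0.22, 2.71], [-3.12, 3.12]. Speed limits (rad/s): [2.57, 2.57, 3.14, 3.14, 3.14, 3.14].

### API

Orientations are given as a 3x3 rotation matrix whose columns are the frame's x, y, z axes.
In Python, from station import ctrl gives the robot as it stands.
- The arm moves only by the tool apply_moves, never from a script. Its argument "targets" is a list of rows, each a list of 3 entries, a list of its own where there are three numbers: the shift along the tool's x, y, z in mm, then the turn, a rotation vector about the tool's x, y, z in degrees, then the opening, from 0 (shut) to 1 (fully open). A call has 1 to 5 rows; each row is the pose to reach, as a shift and turn from the pose commanded when the call began, along the tool's axes at that moment; what a row does not reach only later rows make up. A row lasts 1/8 s, in which the tool goes at most 62.5 mm and 10.7 degrees, less where a joint would pass 70% of its speed; a pose out of reach is approached as far as the arm can. A call with a gripper value outside its range is refused whole. The fingers move at their own pace and stop on an object; the grip force is fixed at half the most. Time passes only in rows, so rows that repeat a pose let the fingers close. It gives the time, the measured TCP pose, the force, the opening and the grip force at its end, in the units of the state.
- ctrl.observe(): the state, without advancing time (a new reading comes with each control period).
- ctrl.capture(name): name is "scene" or "top" or "wrist"; returns (picture, depth): 480x640x3 uint8, red, green, blue; 480x640 float32, mm along the optical axis (not along the pixel's ray), 0 where there is no reading.
- ctrl.get_calibration(name): a dict with "fov_y" (degrees; the focal length in pixels is half the picture's height over the tangent of half this angle, whatever the lens; pixels are square), "cx", "cy" (the principal point, pixels), "k1" (the pictures are not rectified: a ray, as slopes to the right and down, at radius r is drawn at 1 + k1 r^2 times it, then the intrinsics apply), "cam_to_world" (4x4, takes a point from camera to world coordinates); the wrist camera has in their place "hand_eye" (4x4, takes a point from camera to tool coordinates, whose origin is the TCP and whose axes are the flange's). Camera axes: x right, y down, z forward; pixel columns grow to the right and rows downward; lengths in mm; the calibration is good to about 2 mm. A picture is of the moment at which its call begins: read the wrist's pose just before it. get_calibration takes no time and is no camera call.
- ctrl.sign_off(): hands the job in; it is judged then, once.
The state is a dict: "time": time; "joint_pos": joint angles; "qvel": joint speeds; "tau": joint torques, N m; "eef_pos": TCP position; "ee_rot": TCP orientation; "wrist_force": force on the tool from outside, world axes, zero at the start; "torque": the same for the moment, N m; "grip_width": finger opening in mm; "grasp_force": force on a finger pad.
Only numpy, scipy, OpenCV 4.12 (cv2) and the standard library are available. Lean on these libraries where they do the work, as an engineer would, in place of code of your own. Each camera call takes 0.05 s, during which the arm holds its last target. There are 200 camera calls.

## Working session

There is one attempt and no reset: what is moved stays moved. The work goes in short steps, Python scripts to look and compute and a tool call to move; the robot and the scene stay as the last step left them, time stands still between calls to the robot, and variables do not carry over. Pictures are saved under pics/ and viewed, at most 10 in all, crops included, and the job is handed in when it is done.

Besides the shell and the picture viewer there is one more tool, called after "Emit:" by a JSON object that holds its "api" and its "payload", one argument or row to a line. apply_moves: Moves the arm, as the interface text tells. Its arguments: {"type":"object","properties":{"targets":{"type":"array","items":{"type":"array"}}},"required":["targets"]}

```bash
mkdir -p pics; ls; cat > h.py <<'E'
import numpy as np, cv2
from station import ctrl
def cam(name):
    c=ctrl.get_calibration(name); f=240/np.tan(np.radians(c["fov_y"])/2)
    K=np.array([[f,0,c["cx"]],[0,f,c["cy"]],[0,0,1]])
    if "cam_to_world" in c: T=np.array(c["cam_to_world"])
    else:
        s=ctrl.observe(); W=np.eye(4); W[:3,:3]=s["ee_rot"]; W[:3,3]=s["eef_pos"]; T=W@np.array(c["hand_eye"])
    return K,c["k1"],T
def shot(name):
    C=cam(name); p,d=ctrl.capture(name); return C,p,d
def rays(C,uv):
    K,k1,T=C; uv=np.atleast_2d(np.asarray(uv,float))
    q=(uv-K[:2,2])/K[0,0]; s=q.copy()
    for _ in range(20): s=q/(1+k1*(s**2).sum(1,keepdims=True))
    return np.c_[s,np.ones(len(s))]
def onplane(C,uv,z):
    r=rays(C,uv)@C[2][:3,:3].T; o=C[2][:3,3]; return o+r*((z-o[2])/r[:,2])[:,None]
def project(C,P):
    K,k1,T=C; q=(np.atleast_2d(P)-T[:3,3])@T[:3,:3]; s=q[:,:2]/q[:,2:]; s=s*(1+k1*(s**2).sum(1,keepdims=True)); return s*K[0,0]+K[:2,2]
def cloud(C,d):
    v,u=np.mgrid[:480,:640]; uv=np.c_[u.ravel(),v.ravel()]
    return (rays(C,uv)*d.reshape(-1,1)@C[2][:3,:3].T+C[2][:3,3]).reshape(480,640,3)
def save(n,p): cv2.imwrite(f"pics/{n}.png",cv2.cvtColor(p,cv2.COLOR_RGB2BGR))
E
python3 - <<'E'
from h import *
C,p,d=shot("top"); save("top",p); np.savez("top.npz",p=p,d=d)
C2,p2,d2=shot("scene"); save("scene",p2); np.savez("scene.npz",p=p2,d=d2)
for c in(C,C2): print(c[0][0,0],c[1],c[2].round(3).tolist())
s=ctrl.observe(); print(s["time"],np.round(s["ee_rot"],3).tolist(),s["wrist_force"],s["grip_width"])
print(np.round(ctrl.get_calibration("wrist")["hand_eye"],2).tolist())
E
```

```text
pics
542.5629313811826 -0.07919551401760397 [[0.022, -0.992, 0.122, 368.689], [-1.0, -0.019, 0.02, -30.944], [-0.017, -0.122, -0.992, 1328.056], [0.0, 0.0, 0.0, 1.0]]
550.7338427168538 -0.07377368242602013 [[0.548, 0.576, -0.607, 1496.578], [0.836, -0.359, 0.414, -680.667], [0.021, -0.735, -0.678, 1227.467], [0.0, 0.0, 0.0, 1.0]]
0.1 [[0.966, 0.257, -0.0], [0.257, -0.966, 0.002], [0.0, -0.002, -1.0]] [-0.35677793 -0.44405849 -0.93347181] 85.29143000671597
[[0.0, -0.95, -0.3, 76.83], [1.0, 0.0, 0.0, 0.04], [-0.0, -0.3, 0.95, -141.28], [0.0, 0.0, 0.0, 1.0]]
```

View pics/top.png

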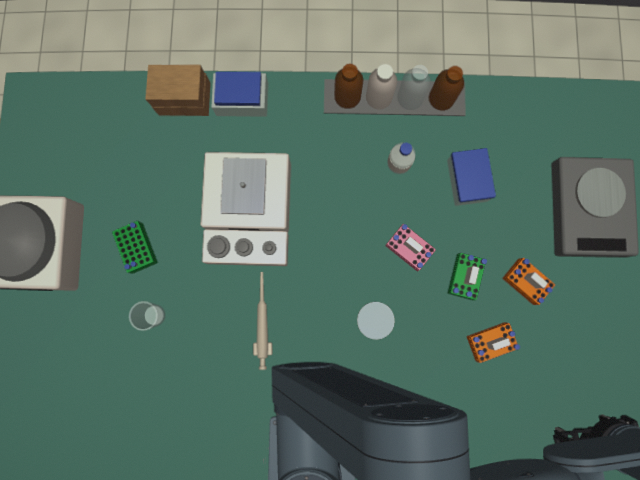

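View pics/scene.png

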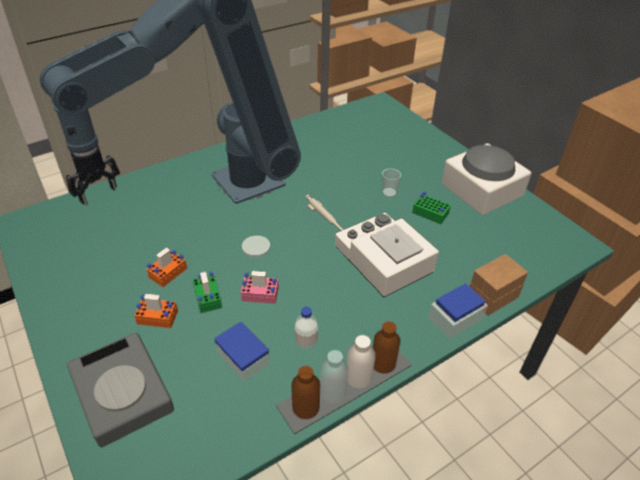

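Candidates in the top view are: green with white rib (468,276), green spare without rib (134,247), pink (411,247), and orange (530,281) and (493,342). I choose (468,276). The mixer keys are at (218,246), (244,247) and (269,248), which look large, medium and small from left to right. The pin is at (243,185).

```bash
python3 - <<'E'
from h import *
z=np.load("top.npz"); p=z["p"]; C=cam("top"); P=cloud(C,z["d"])
a=cv2.resize(p[240:310,430:510],(400,350),interpolation=cv2.INTER_CUBIC); b=cv2.resize(p[145:270,195:295],(280,350),interpolation=cv2.INTER_CUBIC)
save("crop",np.hstack([a,b]))
hsv=cv2.cvtColor(p,cv2.COLOR_RGB2HSV)
# keys: raised dark pixels over deck
for n,(u,v) in dict(L=(218,246),M=(244,247),S=(269,248)).items():
    m=np.zeros((480,640),np.uint8); m[v-14:v+14,u-13:u+13]=(hsv[v-14:v+14,u-13:u+13,2]<140)
    k,l,st,ce=cv2.connectedComponentsWithStats(m); i=1+np.argmax(st[1:,4]); print(n,st[i],ce[i].round(1),onplane(C,ce[i],80).round(1),P[v,u].round(1))
# platform & housing
print("pin px",onplane(C,[243,185],129).round(1))
h=P[...,2]; m=((h>85)&(h<125)).astype(np.uint8); m[:, :195]=0; m[:,300:]=0; m[:140]=0; m[240:]=0
c=max(cv2.findContours(m,0,1)[0],key=cv2.contourArea); q=P[c[:,0,1],c[:,0,0]][:,:2]
r=cv2.minAreaRect(cv2.convexHull(onplane(C,c[:,0],95)[:,:2].astype(np.float32))); print("housing",r)
g=((hsv[...,0]>50)&(hsv[...,0]<70)&(hsv[...,1]>180)&(hsv[...,2]>80)).astype(np.uint8)
g[:, :430]=0; pts=np.argwhere(g)[:,::-1]; print(len(pts))
r=cv2.minAreaRect(onplane(C,pts,40)[:,:2].astype(np.float32)); print("rack",r)
w=((hsv[...,1]<40)&(hsv[...,2]>170)).astype(np.uint8); w[:,:455]=0;w[:,490:]=0;w[:250]=0;w[300:]=0
pts=np.argwhere(w)[:,::-1]; r=cv2.minAreaRect(onplane(C,pts,90)[:,:2].astype(np.float32)); print("rib",len(pts),r, P[w>0][:,2].max())
E
```

```text
L [207 235  23  23 405] [218.3 246.3] [[501.4 227.1  80. ]] [502.1 227.9  80.2]
M [235 238  18  19 255] [243.6 246.9] [[501.2 168.   80. ]] [501.  166.9  80.7]
S [263 241  13  14 148] [269.  247.6] [[500.9 108.7  80. ]] [499.6 108.4  82.3]
pin px [[637.  167.1 129. ]]
housing ((632.7579345703125, 168.45654296875), (198.6045379638672, 182.502685546875), 89.84332275390625)
7
rack ((441.98358154296875, -335.06024169921875), (107.21050262451172, 38.42253875732422), 13.74329948425293)
rib 104 ((446.8453369140625, -362.44775390625), (13.88902473449707, 37.991329193115234), 75.34095764160156) 96.79772478488849
```

View pics/crop.png

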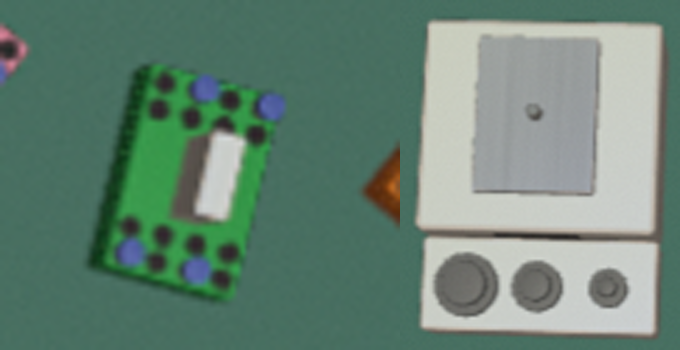

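The crop confirms the choice: a green rack with a white rib on the left. On the right is the mixer with the large, medium and small keys from left to right, and the pin in the middle of the platform. I'm moving towards the mixer while turning square to the world axes.

Emit:
{"api": "apply_moves", "payload": {
  "targets": [
    [[42,-42,-5],[0,0,3],0],
    [[84,-85,-10],[0,0,6],0],
    [[126,-128,-15],[0,0,9],0],
    [[168,-171,-20],[0,0,12],0],
    [[210,-213,-25],[0,0,14.9],0]
  ]
}}

```text
time: 0.72
eef_pos: [290.0, -269.8, 258.1]
ee_rot: [[1.0, -0.003, 0.0], [-0.003, -1.0, 0.0], [0.0, -0.0, -1.0]]
wrist_force: [0.6, -0.4, 0.7]
grip_width: -0.0
grasp_force: 0.0
```

Emit:
{"api": "apply_moves", "payload": {
  "targets": [
    [[28,-49,0],[0,0,0],0],
    [[56,-98,0],[0,0,0],0],
    [[84,-147,0],[0,0,0],0],
    [[112,-196,0],[0,0,0],0],
    [[140,-245,0],[0,0,0],0]
  ]
}}

```text
time: 1.35
eef_pos: [430.1, -24.9, 258.1]
ee_rot: [[1.0, -0.0, 0.0], [-0.0, -1.0, -0.0], [0.0, 0.0, -1.0]]
wrist_force: [0.0, -1.0, 0.8]
grip_width: -0.1
grasp_force: 0.0
```

Emit:
{"api": "apply_moves", "payload": {
  "targets": [
    [[28,-49,0],[0,0,0],0],
    [[56,-98,0],[0,0,0],0],
    [[84,-147,0],[0,0,0],0],
    [[110,-193,0],[0,0,0],0],
    [[110,-193,0],[0,0,0],0]
  ]
}}

```text
time: 1.98
eef_pos: [540.3, 169.2, 256.9]
ee_rot: [[1.0, 0.004, -0.001], [0.004, -1.0, 0.001], [-0.001, -0.001, -1.0]]
wrist_force: [-0.6, -0.2, -0.1]
grip_width: 0.1
grasp_force: 0.0
```

```bash
python3 - <<'E'
from h import *
C,p,d=shot("wrist"); save("w1",p); np.savez("w1.npz",p=p,d=d); s=ctrl.observe()
print(s["eef_pos"],s["wrist_force"])
for n,P in dict(pin=(637,167,129),L=(501.4,227.1,82),M=(501.2,168,82),S=(501,108.7,82)).items(): print(n,project(C,P).round(0))
E
```

```text
[539.47250223 167.47034259 256.96061341] [0.11441376 0.02248242 0.13434859]
pin [[323.  86.]]
L [[254. 254.]]
M [[320. 254.]]
S [[387. 255.]]
```

View pics/w1.png

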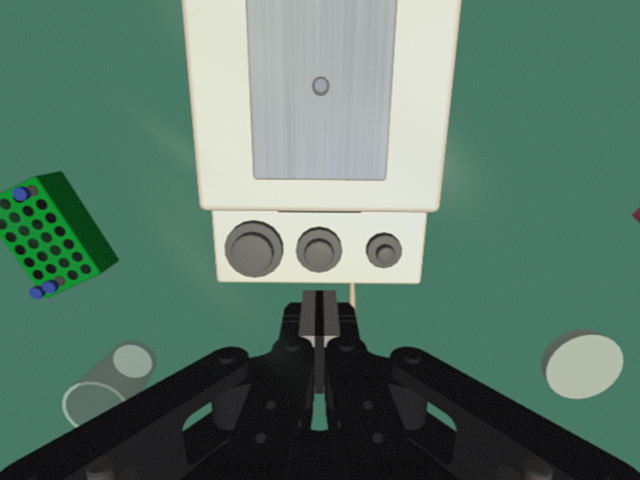

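The wrist view shows key tops at about (255,249), (319,249) and (386,253), and the pin tip at (320.5,85). The housing's front edge runs along row ~209.

```bash
cat >> h.py <<'E'
def line(C,g,p0,p1,z,h=8,n=40):
    # subpixel edge: strongest gradient along the normal at samples between p0 and p1, then fit in world plane z
    p0,p1=np.float32(p0),np.float32(p1); t=(p1-p0)/np.linalg.norm(p1-p0); nrm=np.array([-t[1],t[0]]); o=np.arange(-h,h+.1,.5)
    S=p0+np.linspace(.05,.95,n)[:,None]*(p1-p0); X=(S[:,None]+o[None,:,None]*nrm).astype(np.float32)
    G=np.abs(np.gradient(cv2.remap(cv2.GaussianBlur(g,(0,0),1),X[...,0],X[...,1],1).astype(float),axis=1))
    e=X[np.arange(n),G.argmax(1)]; W=onplane(C,e,z)[:,:2].astype(np.float32)
    vx,vy,x,y=cv2.fitLine(W,cv2.DIST_HUBER,0,.1,.01).ravel(); return np.degrees(np.arctan2(vy,vx)),np.array([x,y])
E
python3 - <<'E'
from h import *
z=np.load("w1.npz"); p=z["p"]; C=cam("wrist"); g=cv2.cvtColor(p,cv2.COLOR_RGB2GRAY)
for n,uv in dict(L=(255,249),M=(319,249),S=(386,253)).items(): print(n,onplane(C,uv,82).round(1))
b=g[74:98,308:334]; m=(b<np.median(b)-25).astype(np.uint8); k,l,st,ce=cv2.connectedComponentsWithStats(m); i=1+np.argmax(st[1:,4])
print("pin",st[i],ce[i]+[308,74],onplane(C,ce[i]+[308,74],127).round(1))
print("left",line(C,g,(247,20),(254,165),115)); print("right",line(C,g,(396,20),(387,165),115)); print("front",line(C,g,(258,180),(383,180),115,4))
print("houseL",line(C,g,(186,30),(199,190),95)); print("houseR",line(C,g,(460,20),(441,190),95))
print(ctrl.observe()["eef_pos"])
E
```

```text
L [[505.2 223.7  82. ]]
M [[505.4 167.   82. ]]
S [[501.8 107.5  82. ]]
pin [  4   2  17  20 142] [320.21126761  86.4084507 ] [[636.2 166.7 127. ]]
left (np.float32(-0.3972439), array([640.6006 , 216.49893], dtype=float32))
right (np.float32(-0.30161908), array([633.84064 , 116.673416], dtype=float32))
front (np.float32(89.54601), array([571.8552 , 163.09575], dtype=float32))
houseL (np.float32(-0.40567303), array([620.3939 , 264.50293], dtype=float32))
houseR (np.float32(-0.32154724), array([620.506 ,  68.4462], dtype=float32))
[539.47250223 167.47034259 256.96061341]
```

Emit:
{"api": "apply_moves", "payload": {
  "targets": [
    [[-18,-30,0],[0,0,0],0],
    [[-36,-59,45],[0,0,0],0],
    [[-36,-59,100],[0,0,0],0],
    [[-36,-59,143],[0,0,0],0],
    [[-36,-59,145],[0,0,0],0]
  ]
}}

```text
time: 2.65
eef_pos: [500.6, 223.4, 110.2]
ee_rot: [[1.0, -0.001, -0.008], [-0.001, -1.0, -0.002], [-0.008, 0.002, -1.0]]
wrist_force: [0.3, 0.1, 0.6]
grip_width: 0.1
grasp_force: 0.0
```

Emit:
{"api": "apply_moves", "payload": {
  "targets": [
    [[0,0,4],[0,0,0],0],
    [[0,0,6],[0,0,0],0],
    [[0,0,8],[0,0,0],0],
    [[0,0,9],[0,0,0],0],
    [[0,0,9],[0,0,0],0]
  ]
}}

```text
time: 3.28
eef_pos: [503.8, 225.2, 104.3]
ee_rot: [[1.0, -0.0, 0.0], [-0.0, -1.0, 0.0], [0.0, -0.0, -1.0]]
wrist_force: [0.4, 0.0, -1.0]
grip_width: -0.0
grasp_force: 0.0
```

Emit:
{"api": "apply_moves", "payload": {
  "targets": [
    [[0,0,2],[0,0,0],0],
    [[0,0,3],[0,0,0],0],
    [[0,0,4],[0,0,0],0],
    [[0,0,4],[0,0,0],0],
    [[0,0,4],[0,0,0],0]
  ]
}}

```text
time: 3.9
eef_pos: [503.7, 225.2, 100.1]
ee_rot: [[1.0, -0.0, 0.0], [-0.0, -1.0, 0.0], [0.0, -0.0, -1.0]]
wrist_force: [-0.2, -0.2, 0.1]
grip_width: -0.2
grasp_force: 0.0
```

```bash
python3 - <<'E'
from h import *
C,p,d=shot("wrist"); C2,p2,d2=shot("scene"); s=ctrl.observe(); print(s["eef_pos"],s["wrist_force"],s["tau"])
u,v=project(C2,(503,225,80))[0].astype(int); q=cv2.resize(p2[v-50:v+40,u-50:u+50],(500,450),interpolation=2)
w=cv2.resize(p[150:420,190:460],(300,300)); o=np.zeros((450,800,3),np.uint8); o[:,:500]=q; o[:300,500:]=w; save("k1",o)
E
```

```text
[503.73317139 225.20862585 100.14689089] [0.23425504 0.37851105 0.35304197] [-9.62168706e-04 -4.73349988e+01 -2.45394659e+01 -1.24752119e-04
  1.09257890e-03 -4.68760356e-05]
```

View pics/k1.png

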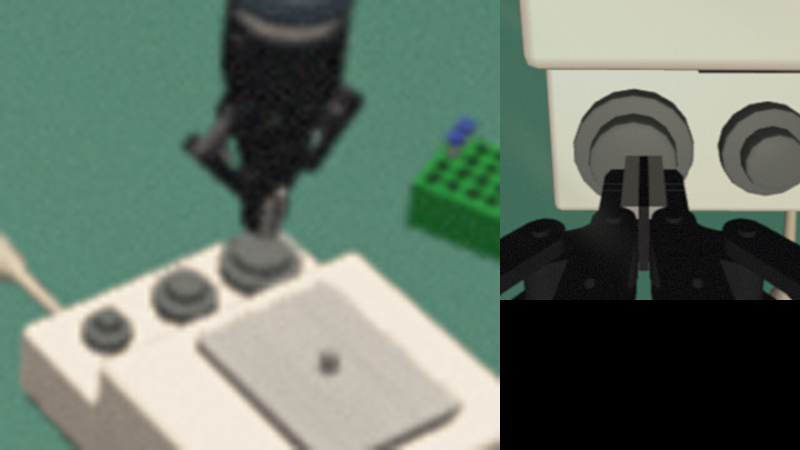

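The fingers are still just above the large key (tip over its centre, slightly front), so I'm continuing down.

Emit:
{"api": "apply_moves", "payload": {
  "targets": [
    [[1,0,1],[0,0,0],0],
    [[1,0,2],[0,0,0],0],
    [[1,0,3],[0,0,0],0],
    [[1,0,4],[0,0,0],0],
    [[1,0,4],[0,0,0],0]
  ]
}}

```text
time: 4.62
eef_pos: [504.6, 225.2, 96.0]
ee_rot: [[1.0, -0.0, -0.0], [-0.0, -1.0, -0.0], [-0.0, 0.0, -1.0]]
wrist_force: [0.3, 0.2, -0.5]
grip_width: 0.1
grasp_force: 0.0
```

Emit:
{"api": "apply_moves", "payload": {
  "targets": [
    [[0,0,1],[0,0,0],0],
    [[0,0,2],[0,0,0],0],
    [[0,0,3],[0,0,0],0],
    [[0,0,4],[0,0,0],0],
    [[0,0,4],[0,0,0],0]
  ]
}}

```text
time: 5.25
eef_pos: [504.6, 225.2, 92.0]
ee_rot: [[1.0, -0.0, -0.0], [-0.0, -1.0, -0.0], [-0.0, 0.0, -1.0]]
wrist_force: [-0.2, -0.5, 0.1]
grip_width: -0.0
grasp_force: 0.0
```

Emit:
{"api": "apply_moves", "payload": {
  "targets": [
    [[0,0,1],[0,0,0],0],
    [[0,0,2],[0,0,0],0],
    [[0,0,3],[0,0,0],0],
    [[0,0,3],[0,0,0],0]
  ]
}}

```text
time: 5.75
eef_pos: [504.6, 225.2, 89.0]
ee_rot: [[1.0, -0.0, -0.0], [-0.0, -1.0, -0.0], [-0.0, 0.0, -1.0]]
wrist_force: [0.2, 0.2, 0.3]
grip_width: -0.0
grasp_force: 0.0
```

```bash
python3 - <<'E'
from h import *
C,p,d=shot("wrist"); C2,p2,d2=shot("scene"); s=ctrl.observe(); print(s["eef_pos"],s["wrist_force"],s["torque"])
u,v=project(C2,(503,225,80))[0].astype(int); q=cv2.resize(p2[v-50:v+40,u-50:u+50],(500,450),interpolation=2)
w=cv2.resize(p[150:420,190:460],(300,300)); o=np.zeros((450,800,3),np.uint8); o[:,:500]=q; o[:300,500:]=w; save("k2",o)
P=cloud(C,d)
# top surface of large key and the undisturbed middle one, and the finger tip
for y0,n in((225,"L"),(167,"M"),(107,"S")):
    m=(np.hypot(P[...,0]-506,P[...,1]-y0)<16)&(P[...,0]>509); print(n,np.round(np.percentile(P[m][:,2],[10,50,90]),1),m.sum())
E
```

```text
[504.66450332 225.2197258   89.10639351] [0.36361168 0.37365126 0.94990079] [ 0.04367156  0.03979713 -0.01553545]
L [ 82.3 134.9 172. ] 11761
M [ 72.4 166.4 175.2] 5715
S [60.4 69.  73.1] 1834
```

View pics/k2.png

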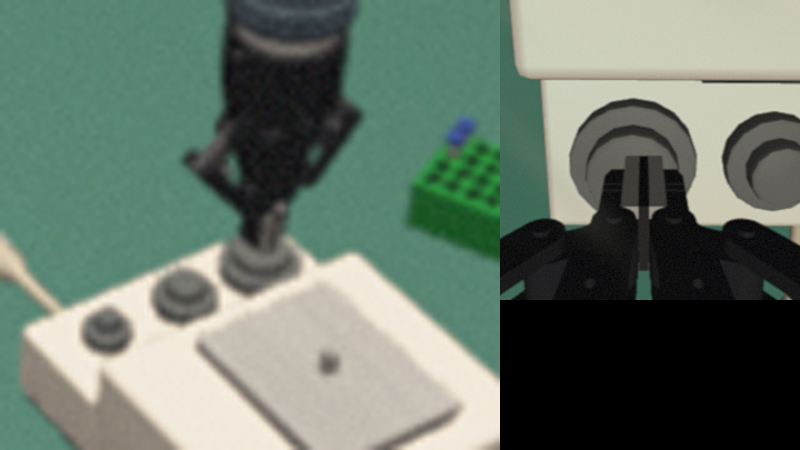

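The tip still appears to hover over the large key, at about wrist pixel (319,291). I'll measure the tip height by depth.

```bash
python3 - <<'E'
from h import *
C,p,d=shot("wrist"); P=cloud(C,d)
for v in range(262,345,6): print(v,P[v,312].round(0),P[v,325].round(0))
E
```

```text
262 [520. 228.  73.] [520. 222.  73.]
268 [520. 228.  80.] [519. 222.  77.]
274 [518. 228.  82.] [518. 223.  81.]
280 [516. 228.  83.] [516. 223.  82.]
286 [513. 228.  82.] [513. 223.  82.]
292 [516. 228.  94.] [516. 223.  94.]
298 [515. 228.  99.] [516. 223.  99.]
304 [516. 228. 104.] [515. 223. 103.]
310 [515. 228. 108.] [515. 223. 108.]
316 [516. 228. 113.] [516. 223. 113.]
322 [515. 227. 117.] [516. 223. 117.]
328 [516. 227. 121.] [516. 223. 121.]
334 [516. 227. 124.] [516. 223. 124.]
340 [514. 227. 125.] [514. 223. 126.]
```

Emit:
{"api": "apply_moves", "payload": {
  "targets": [
    [[0,0,2],[0,0,0],0],
    [[0,0,4],[0,0,0],0],
    [[0,0,5],[0,0,0],0],
    [[0,0,6],[0,0,0],0],
    [[0,0,6],[0,0,0],0]
  ]
}}

```text
time: 6.52
eef_pos: [504.6, 225.2, 83.2]
ee_rot: [[1.0, -0.0, -0.0], [-0.0, -1.0, -0.0], [-0.0, 0.0, -1.0]]
wrist_force: [-0.2, -0.4, 2.0]
grip_width: 0.1
grasp_force: 0.9
```

Emit:
{"api": "apply_moves", "payload": {
  "targets": [
    [[0,0,1],[0,0,0],0],
    [[0,0,2],[0,0,0],0],
    [[0,0,3],[0,0,0],0],
    [[0,0,4],[0,0,0],0],
    [[0,0,4],[0,0,0],0]
  ]
}}

```text
time: 7.15
eef_pos: [504.6, 225.2, 79.1]
ee_rot: [[1.0, -0.0, -0.0], [-0.0, -1.0, -0.0], [-0.0, 0.0, -1.0]]
wrist_force: [-1.5, -0.6, 3.8]
grip_width: -0.0
grasp_force: 2.0
```

Emit:
{"api": "apply_moves", "payload": {
  "targets": [
    [[0,0,1],[0,0,0],0],
    [[0,0,2],[0,0,0],0],
    [[0,0,2.5],[0,0,0],0],
    [[0,0,2.5],[0,0,0],0]
  ]
}}

```text
time: 7.65
eef_pos: [504.7, 225.2, 77.7]
ee_rot: [[1.0, -0.0, 0.001], [-0.0, -1.0, -0.0], [0.001, 0.0, -1.0]]
wrist_force: [-4.5, -1.4, 12.9]
grip_width: -0.1
grasp_force: 6.3
```

The large key bottomed at TCP z ≈ 78. Next is the medium key.

Emit:
{"api": "apply_moves", "payload": {
  "targets": [
    [[0,0,-20],[0,0,0],0],
    [[0,0,-24],[0,0,0],0],
    [[-1,30,-24],[0,0,0],0],
    [[-1,58.5,-24],[0,0,0],0],
    [[-1,58.5,-20],[0,0,0],0]
  ]
}}

```text
time: 8.28
eef_pos: [503.8, 165.4, 96.0]
ee_rot: [[1.0, -0.003, -0.0], [-0.003, -1.0, -0.0], [-0.0, 0.0, -1.0]]
wrist_force: [-0.0, -0.2, 1.0]
grip_width: -0.1
grasp_force: 0.0
```

Emit:
{"api": "apply_moves", "payload": {
  "targets": [
    [[0,0,9],[0,0,0],0],
    [[0,0,14],[0,0,0],0],
    [[0,0,17],[0,0,0],0],
    [[0,0,20],[0,0,0],0],
    [[0,0,20],[0,0,0],0]
  ]
}}

```text
time: 8.9
eef_pos: [503.3, 167.3, 77.7]
ee_rot: [[1.0, 0.0, -0.0], [0.0, -1.0, 0.0], [-0.0, -0.0, -1.0]]
wrist_force: [-6.0, -0.0, 12.2]
grip_width: -0.3
grasp_force: 6.2
```

Emit:
{"api": "apply_moves", "payload": {
  "targets": [
    [[0,0,-20],[0,0,0],0],
    [[0,0,-24],[0,0,0],0],
    [[-1,30,-24],[0,0,0],0],
    [[-1,60,-24],[0,0,0],0],
    [[-1,60,-20],[0,0,0],0]
  ]
}}

```text
time: 9.52
eef_pos: [502.8, 105.4, 96.2]
ee_rot: [[1.0, -0.003, 0.0], [-0.003, -1.0, -0.0], [0.0, 0.0, -1.0]]
wrist_force: [-0.0, 1.2, -0.6]
grip_width: 0.1
grasp_force: 0.0
```

Emit:
{"api": "apply_moves", "payload": {
  "targets": [
    [[0,0,9],[0,0,0],0],
    [[0,0,14],[0,0,0],0],
    [[0,0,17],[0,0,0],0],
    [[0,0,20],[0,0,0],0],
    [[0,0,20],[0,0,0],0]
  ]
}}

```text
time: 10.15
eef_pos: [502.2, 107.4, 77.7]
ee_rot: [[1.0, 0.0, -0.0], [0.0, -1.0, 0.0], [-0.0, -0.0, -1.0]]
wrist_force: [-4.9, 0.4, 12.8]
grip_width: -0.0
grasp_force: 6.5
```

All three keys reached their stops in order. Lifting and heading to the rack.

Emit:
{"api": "apply_moves", "payload": {
  "targets": [
    [[0,0,-58],[0,0,0],0],
    [[0,10,-115],[0,0,0],0],
    [[-4,55,-150],[0,0,0],0.5],
    [[-8,110,-160],[0,0,0],1],
    [[-12,170,-160],[0,0,0],1]
  ]
}}

```text
time: 10.78
eef_pos: [491.4, -64.4, 238.1]
ee_rot: [[1.0, 0.002, 0.004], [0.002, -1.0, -0.001], [0.004, 0.001, -1.0]]
wrist_force: [0.7, 0.3, -0.3]
grip_width: 54.3
grasp_force: 0.0
```

Emit:
{"api": "apply_moves", "payload": {
  "targets": [
    [[-2,60,0],[0,0,3],1],
    [[-4,120,0],[0,0,6],1],
    [[-6,180,0],[0,0,9],1],
    [[-8,240,0],[0,0,12],1],
    [[-10,300,0],[0,0,15],1]
  ]
}}

```text
time: 11.4
eef_pos: [480.6, -365.1, 236.4]
ee_rot: [[0.965, -0.261, 0.001], [-0.261, -0.965, -0.0], [0.001, -0.0, -1.0]]
wrist_force: [0.9, 0.2, 0.2]
grip_width: 85.4
grasp_force: 0.0
```

Emit:
{"api": "apply_moves", "payload": {
  "targets": [
    [[0,0,0],[0,0,0],1],
    [[0,0,0],[0,0,0],1]
  ]
}}

```text
time: 11.65
eef_pos: [480.5, -362.8, 235.9]
ee_rot: [[0.966, -0.259, -0.001], [-0.259, -0.966, 0.001], [-0.001, -0.001, -1.0]]
wrist_force: [-0.6, -0.0, -0.2]
grip_width: 85.4
grasp_force: 0.0
```

```bash
python3 - <<'E'
from h import *
C,p,d=shot("wrist"); save("w2",p); np.savez("w2.npz",p=p,d=d); s=ctrl.observe()
print(s["eef_pos"],s["ee_rot"][:2],s["wrist_force"],project(C,(447,-362,90)))
E
```

```text
[ 480.65663563 -362.12695575  236.27650224] [[ 9.66106597e-01 -2.58143262e-01 -3.14859037e-04]
 [-2.58142806e-01 -9.66106186e-01  1.06292255e-03]] [ 0.34800258  0.07641691 -0.70133472] [[328.5209354  259.35517284]]
```

View pics/w2.png

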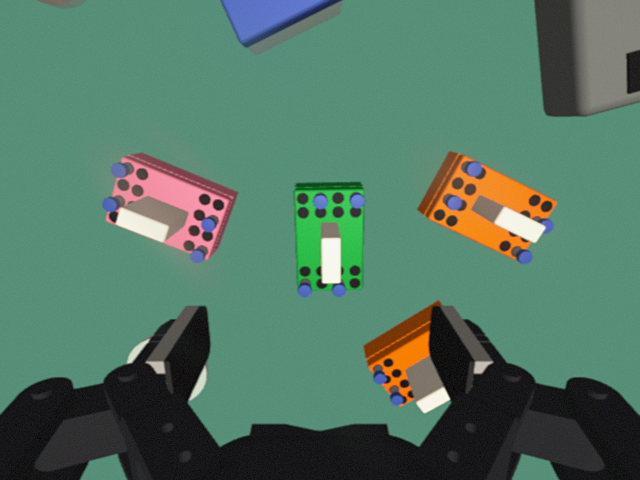

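The rack is centred with its rib aligned at about (331,260), spanning columns 322–341 and rows 238–283. Pink and orange racks sit to the sides.

```bash
python3 - <<'E'
from h import *
z=np.load("w2.npz"); p=z["p"]; C=cam("wrist"); hsv=cv2.cvtColor(p,cv2.COLOR_RGB2HSV); s=ctrl.observe(); R=np.array(s["ee_rot"]); t=np.array(s["eef_pos"])
m=((hsv[...,1]<50)&(hsv[...,2]>170)).astype(np.uint8); m[:,:310]=0;m[:,350:]=0;m[:225]=0;m[295:]=0
k,l,st,ce=cv2.connectedComponentsWithStats(m); i=1+np.argmax(st[1:,4]); pts=np.argwhere(l==i)[:,::-1]
r=cv2.minAreaRect(onplane(C,pts,90)[:,:2].astype(np.float32)); print(r,st[i]); c=np.array([*r[0],90]); print("tool shift",(R.T@(c-t)).round(1))
g=((hsv[...,0]>50)&(hsv[...,0]<75)&(hsv[...,1]>180)&(hsv[...,2]>60)).astype(np.uint8); print(g.sum())
G=cv2.cvtColor(p,cv2.COLOR_RGB2GRAY); S=hsv[...,1].copy()
for n,a,b in(("L",(295,195),(297,285)),("R",(363,195),(362,285))):
    an,q=line(C,S,a,b,40); print(n,an,(R.T@(np.array([*q,40])-t)).round(1))
P=cloud(C,z["d"]); o=(hsv[...,0]<15)&(hsv[...,1]>180)&(P[...,2]>15)&(P[...,2]<50); Q=(P[o]-t)@R
print("orange near rib y band", Q[np.abs(Q[:,0]-(R.T@(c-t))[0])<20][:,1].min() if o.any() else None)
E
```

```text
((445.79656982421875, -362.7166442871094), (15.384875297546387, 38.46467208862305), 76.01866912841797) [321 238  20  45 866]
tool shift [-33.4   9.7 146.3]
3623
L -12.959934 [-33.9 -21.3 196.3]
R -14.113006 [-33.7  42.  196.3]
orange near rib y band 106.53141282879749
```

Emit:
{"api": "apply_moves", "payload": {
  "targets": [
    [[-33.5,10,10],[0,0,-1],1],
    [[-33.5,10,70],[0,0,-1],1],
    [[-33.5,10,130],[0,0,-1],1],
    [[-33.5,10,175],[0,0,-1],1],
    [[-33.5,10,190],[0,0,-1],1]
  ]
}}

```text
time: 12.32
eef_pos: [444.8, -361.1, 44.3]
ee_rot: [[0.971, -0.24, -0.003], [-0.24, -0.971, 0.004], [-0.004, -0.003, -1.0]]
wrist_force: [0.4, 0.6, 0.7]
grip_width: 85.5
grasp_force: 0.0
```

Emit:
{"api": "apply_moves", "payload": {
  "targets": [
    [[0,0,0],[0,0,0],0.3],
    [[0,0,0],[0,0,0],0.1],
    [[0,0,0],[0,0,0],0],
    [[0,0,0],[0,0,0],0],
    [[0,0,0],[0,0,0],0]
  ]
}}

```text
time: 12.95
eef_pos: [446.1, -364.8, 47.9]
ee_rot: [[0.97, -0.242, 0.001], [-0.242, -0.97, -0.002], [0.002, 0.001, -1.0]]
wrist_force: [-0.3, 1.5, 7.1]
grip_width: 15.4
grasp_force: 59.8
```

Emit:
{"api": "apply_moves", "payload": {
  "targets": [
    [[0,0,-10],[0,0,0],0],
    [[0,0,-50],[0,0,0],0],
    [[0,0,-100],[0,0,0],0],
    [[0,0,-145],[0,0,0],0],
    [[0,0,-155],[0,0,0],0]
  ]
}}

```text
time: 13.58
eef_pos: [446.5, -365.5, 205.1]
ee_rot: [[0.97, -0.242, 0.004], [-0.242, -0.97, -0.005], [0.005, 0.004, -1.0]]
wrist_force: [-1.1, 0.0, -3.9]
grip_width: 15.5
grasp_force: 59.4
```

Emit:
{"api": "apply_moves", "payload": {
  "targets": [
    [[5,-45,0],[0,0,0],0],
    [[11,-100,0],[0,0,0],0],
    [[17,-160,0],[0,0,0],0],
    [[22,-220,0],[0,0,0],0],
    [[28,-281,0],[0,0,0],0]
  ]
}}

```text
time: 14.2
eef_pos: [540.0, -96.3, 199.7]
ee_rot: [[0.97, -0.243, -0.003], [-0.243, -0.97, 0.001], [-0.003, -0.0, -1.0]]
wrist_force: [0.2, -0.2, -3.3]
grip_width: 15.7
grasp_force: 59.6
```

Emit:
{"api": "apply_moves", "payload": {
  "targets": [
    [[6,-61,0],[0,0,-3],0],
    [[12,-122,0],[0,0,-6],0],
    [[18,-180,0],[0,0,-9],0],
    [[23,-236,0],[0,0,-12],0],
    [[28,-281,0],[0,0,-13.6],0]
  ]
}}

```text
time: 14.82
eef_pos: [635.2, 169.7, 199.1]
ee_rot: [[1.0, -0.005, -0.004], [-0.005, -1.0, -0.0], [-0.004, 0.0, -1.0]]
wrist_force: [0.4, -2.0, -3.9]
grip_width: 15.5
grasp_force: 59.8
```

Emit:
{"api": "apply_moves", "payload": {
  "targets": [
    [[0,0,0],[0,0,0],0],
    [[0,0,0],[0,0,0],0],
    [[0,0,0],[0,0,0],0]
  ]
}}

```text
time: 15.2
eef_pos: [635.5, 166.0, 200.8]
ee_rot: [[1.0, -0.009, -0.002], [-0.009, -1.0, -0.001], [-0.002, 0.001, -1.0]]
wrist_force: [-0.1, -0.1, -2.5]
grip_width: 15.5
grasp_force: 60.1
```

```bash
python3 - <<'E'
from h import *
C,p,d=shot("wrist"); save("w3",p); np.savez("w3.npz",p=p,d=d); s=ctrl.observe()
C2,p2,d2=shot("scene"); u,v=project(C2,(636,167,140))[0].astype(int); q=cv2.resize(p2[v-60:v+40,u-60:u+60],(360,300),interpolation=2)
o=np.zeros((480,800,3),np.uint8); o[:,:440]=p[:,100:540]; o[:300,440:]=q; save("w3c",o)
print(s["eef_pos"],np.round(s["ee_rot"],4).tolist(),s["wrist_force"],s["grip_width"])
E
```

```text
[635.66638659 166.00307614 201.24807004] [[1.0, -0.009, -0.0009], [-0.009, -1.0, -0.0004], [-0.0009, 0.0004, -1.0]] [ 0.03114681  0.09732472 -2.53976689] 15.346495496230576
```

View pics/w3c.png

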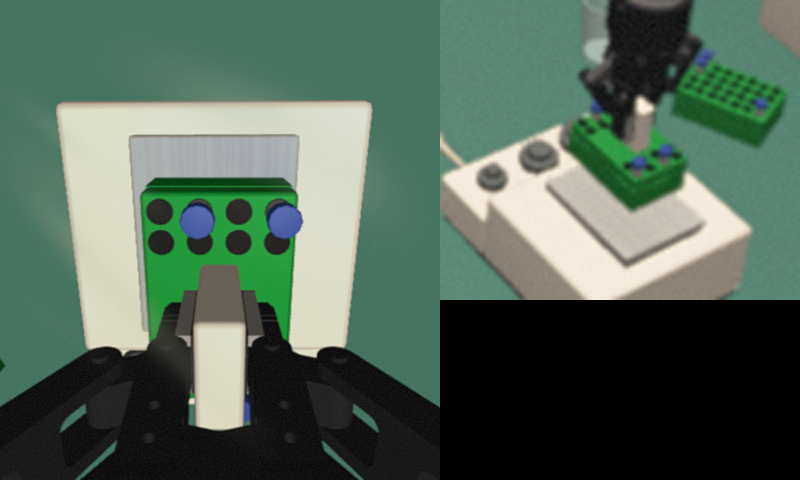

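The rack is held level over the platform. In the wrist crop its far top edge is at row ~191 and its sides are at columns ~142 and 297. The platform's far edge is at row ~136.

```bash
python3 - <<'E'
from h import *
z=np.load("w3.npz"); p=z["p"]; C=cam("wrist"); g=cv2.cvtColor(p,cv2.COLOR_RGB2GRAY); P=cloud(C,z["d"]); S=cv2.cvtColor(p,cv2.COLOR_RGB2HSV)[...,1]
zt=np.median(P[260:285,260:290,2]); print("rack top z",zt,"front",P[255:262,320,2].mean(), "ypart",P[275,255:285:10,2],P[275,360:390:10,2]); print("tilt x:",[round(float(P[v,275,2]),1) for v in(198,225,262,290,310)])
print("far",line(C,g,(245,191),(395,191),zt,5)); print("L",line(C,S,(241,195),(249,330),zt,6)); print("R",line(C,S,(397,240),(391,330),zt,6))
print("platfar",line(C,g,(232,136),(396,136),115,5)); print("platL",line(C,g,(230,140),(242,300),115,6)); print("platR",line(C,g,(398,140),(399,175),115,4))
print("houseL",line(C,g,(160,120),(186,330),95)); print("houseR",line(C,g,(471,120),(446,330),95)); print("housefar",line(C,g,(170,102),(465,102),95,5))
s=ctrl.observe(); print(s["eef_pos"])
E
```

```text
rack top z 194.09138715822604 front 194.26270951994684 ypart [193.362582   193.93689705 194.16036626] [193.96981701 193.93798931 192.63775755]
tilt x: [193.0, 194.0, 194.2, 194.8, 214.3]
far (np.float32(-88.8086), array([685.62537, 163.02003], dtype=float32))
L (np.float32(-0.70911044), array([653.5905 , 197.10678], dtype=float32))
R (np.float32(-0.48382646), array([640.9736 , 134.86455], dtype=float32))
platfar (np.float32(89.49142), array([704.0466 , 164.59578], dtype=float32))
platL (np.float32(3.339848), array([652.1596 , 215.95927], dtype=float32))
platR (np.float32(-0.8482309), array([689.8831 , 118.37759], dtype=float32))
houseL (np.float32(-0.38000357), array([631.9694 , 266.78937], dtype=float32))
houseR (np.float32(-0.23903266), array([636.79724,  70.65863], dtype=float32))
housefar (np.float32(89.4957), array([722.3071 , 161.74805], dtype=float32))
[635.81617988 166.04322888 201.48216212]
```

Emit:
{"api": "apply_moves", "payload": {
  "targets": [
    [[1.3,-1.5,5],[0,0,-0.2],0],
    [[1.3,-1.5,12],[0,0,-0.2],0],
    [[1.3,-1.5,18],[0,0,-0.2],0],
    [[1.3,-1.5,21],[0,0,-0.2],0],
    [[1.3,-1.5,21],[0,0,-0.2],0]
  ]
}}

```text
time: 15.92
eef_pos: [637.1, 169.0, 180.2]
ee_rot: [[1.0, -0.004, -0.001], [-0.004, -1.0, -0.0], [-0.001, 0.0, -1.0]]
wrist_force: [0.3, -0.3, -3.2]
grip_width: 14.8
grasp_force: 60.2
```

Emit:
{"api": "apply_moves", "payload": {
  "targets": [
    [[0,0,2],[0,0,0],0],
    [[0,0,4],[0,0,0],0],
    [[0,0,6],[0,0,0],0],
    [[0,0,7],[0,0,0],0],
    [[0,0,7],[0,0,0],0]
  ]
}}

```text
time: 16.55
eef_pos: [637.3, 168.9, 173.5]
ee_rot: [[1.0, -0.004, -0.0], [-0.004, -1.0, -0.0], [-0.0, 0.0, -1.0]]
wrist_force: [0.3, 0.1, -3.0]
grip_width: 15.2
grasp_force: 60.2
```

Emit:
{"api": "apply_moves", "payload": {
  "targets": [
    [[0,0,1],[0,0,0],0],
    [[0,0,2],[0,0,0],0],
    [[0,0,3],[0,0,0],0],
    [[0,0,4],[0,0,0],0],
    [[0,0,4],[0,0,0],0]
  ]
}}

```text
time: 17.18
eef_pos: [637.4, 168.9, 169.6]
ee_rot: [[1.0, -0.004, 0.0], [-0.004, -1.0, 0.0], [0.0, -0.0, -1.0]]
wrist_force: [1.1, -0.0, -2.7]
grip_width: 15.5
grasp_force: 60.2
```

Emit:
{"api": "apply_moves", "payload": {
  "targets": [
    [[0,0,1],[0,0,0],0],
    [[0,0,2],[0,0,0],0],
    [[0,0,3],[0,0,0],0],
    [[0,0,4],[0,0,0],0],
    [[0,0,4],[0,0,0],0]
  ]
}}

```text
time: 17.8
eef_pos: [637.4, 168.9, 165.5]
ee_rot: [[1.0, -0.004, 0.0], [-0.004, -1.0, 0.0], [0.0, -0.0, -1.0]]
wrist_force: [1.7, 0.9, -3.2]
grip_width: 15.1
grasp_force: 60.1
```

Emit:
{"api": "apply_moves", "payload": {
  "targets": [
    [[0.5,-0.3,1],[0,0,0],0],
    [[0.5,-0.3,3],[0,0,0],0],
    [[0.5,-0.3,5],[0,0,0],0],
    [[0.5,-0.3,6],[0,0,0],0],
    [[0.5,-0.3,6],[0,0,0],0]
  ]
}}

```text
time: 18.42
eef_pos: [637.6, 169.3, 160.2]
ee_rot: [[1.0, -0.004, 0.0], [-0.004, -1.0, 0.0], [0.0, -0.0, -1.0]]
wrist_force: [-2.9, -0.2, 4.6]
grip_width: 14.9
grasp_force: 61.2
```

Emit:
{"api": "apply_moves", "payload": {
  "targets": [
    [[0,0,1],[0,0,0],0],
    [[0,0,2],[0,0,0],0],
    [[0,0,3],[0,0,0],0],
    [[0,0,4],[0,0,0],0],
    [[0,0,4],[0,0,0],0]
  ]
}}

```text
time: 19.05
eef_pos: [637.7, 169.3, 156.6]
ee_rot: [[1.0, -0.004, 0.0], [-0.004, -1.0, 0.0], [0.0, -0.0, -1.0]]
wrist_force: [-5.9, 0.5, 8.5]
grip_width: 15.3
grasp_force: 61.8
```

Emit:
{"api": "apply_moves", "payload": {
  "targets": [
    [[0,0,1],[0,0,0],0],
    [[0,0,2],[0,0,0],0],
    [[0,0,3],[0,0,0],0],
    [[0,0,3],[0,0,0],0]
  ]
}}

```text
time: 19.55
eef_pos: [637.7, 169.4, 154.9]
ee_rot: [[1.0, -0.004, 0.001], [-0.004, -1.0, 0.0], [0.001, -0.0, -1.0]]
wrist_force: [-7.0, -0.6, 13.2]
grip_width: 15.1
grasp_force: 62.7
```

Emit:
{"api": "apply_moves", "payload": {
  "targets": [
    [[-0.5,0,1],[0,0,0],0],
    [[-0.5,0,2],[0,0,0],0],
    [[-0.5,0,2.5],[0,0,0],0],
    [[-0.5,0,2.5],[0,0,0],0]
  ]
}}

```text
time: 20.05
eef_pos: [637.8, 169.4, 154.9]
ee_rot: [[1.0, -0.003, 0.004], [-0.003, -1.0, 0.0], [0.004, -0.0, -1.0]]
wrist_force: [-9.6, -1.1, 24.5]
grip_width: 15.1
grasp_force: 64.0
```

```bash
python3 - <<'E'
from h import *
C,p,d=shot("wrist"); P=cloud(C,d); C2,p2,d2=shot("scene"); u,v=project(C2,(636,167,140))[0].astype(int); q=cv2.resize(p2[v-60:v+40,u-60:u+60],(360,300),interpolation=2)
o=np.zeros((480,800,3),np.uint8); o[:,:440]=p[:,100:540]; o[:300,440:]=q; save("end",o)
h=P[...,2]; inx=(np.abs(P[...,0]-695)<6)&(np.abs(P[...,1]-167)<45); print("platform z",np.percentile(h[inx],[25,50,75]))
hs=(np.abs(P[...,0]-713)<5)&(np.abs(P[...,1]-167)<80); print("housing z",np.median(h[hs]),"rack top",np.median(h[260:285,260:290]))
z=np.load("w3.npz"); P0z=z["d"]; s=ctrl.observe(); print(s["eef_pos"],s["wrist_force"],s["grasp_force"])
E
```

```text
platform z [107.05018401 107.49547031 107.93830357]
housing z 95.65548914531595 rack top 147.55928877393092
[637.79785829 169.40819794 154.81535265] [-9.78276046 -0.98841765 23.69334377] 64.04334783554077
```

View pics/end.png

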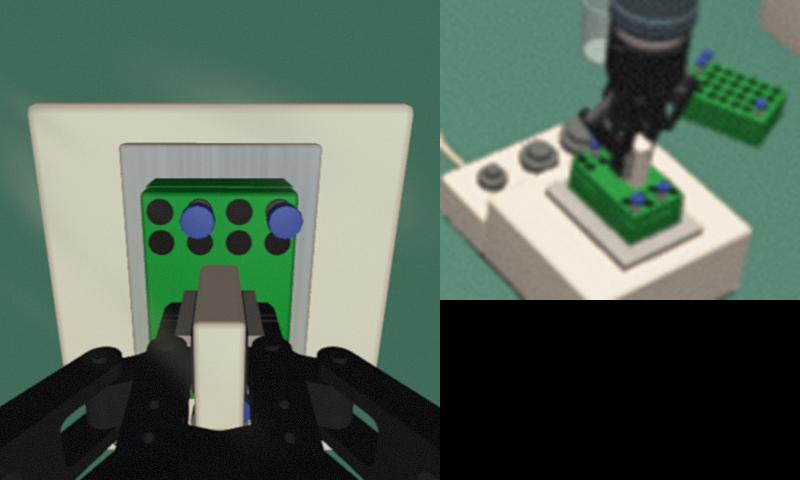

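The platform reads 107 mm, 8 mm down and on its stop. The last push raised the force but did not move the TCP. The rack top at 147.5 mm means the rack is seated on the platform, and it looks square in the picture. Handing in.

```bash
python3 -c "
from station import ctrl
print(ctrl.sign_off())"
```

```text
the job is handed in; nothing more can be done
None
```

I pressed the three keys to their stops in order (large, medium, small), fitted the green ribbed rack over the pin, and handed in at about 20 s while still holding it with the platform on its stop; sign-off returned no verdict.

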